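# Push a spent camera battery through the recycling box's flap

## Robot

A 6-joint arm with a two-finger parallel gripper is mounted at the origin on the work surface. World frame = base frame: x ahead of the robot, y to its left, z up, the work surface at z = 0. Lengths are in m, angles in rad, forces in N, time in s.
With the tool pointing down it reaches from about 0.375 to 0.975 m from the base axis. Payload 3.8 kg.
Tool frame: the origin (TCP) lies on the centre line of the jaws, within the pads' length; the fingertips stand ctrl.tips_ahead ahead of it and the grasp point (between the pads) lies 11 mm behind it (ctrl.tips_ahead is the distance from the TCP to the fingertips, in m); z points along the fingers, x is the direction in which the jaws open and shut, and the axes are right-handed (so a half turn about z gives the same grasp; the last joint's range is limited). The gripper opens to 88 mm and grips with 3 to 60 N. Pads are 18 mm wide; open, the fingers measure 123 mm over their backs; the gripper's body (75 mm by 187 mm) begins 45 mm behind the grasp point.
Start: joints at [1.137, 0.264, 1.604, -0, 1.274, -0.037], TCP at [0.261, 0.623, 0.247] pointing down, gripper open.
Joint ranges: [-2.63, 2.63], [-0.94, 2.18], [0.31, 2.57], [-1.31, 4.45], [0, 2.66], [-2.55, 2.55]. Speed limits (rad/s): [2.57, 2.57, 3.14, 3.14, 3.14, 3.14].

## Interface

Orientations are given as [roll, pitch, yaw] about the fixed x, y, z axes, in that order (R = Rz(yaw) Ry(pitch) Rx(roll)).
In Python, from plant import ctrl, vision, ticket gives the robot as it stands.
- The arm moves only by the tool step_arm, never from a script. Its argument "rows" is a list of rows, each an object with "dp": the shift along the tool's x, y, z in m, a list of three; "rot": the turn, a rotation vector about the tool's x, y, z in degrees, a list of three; "jaw": the closure, from 0 (fully open) to 1 (shut). A call has 1 to 20 rows; each row shifts and turns the pose as measured when the row begins, along the tool's axes as they then stand; what a row does not reach is not made up. A row lasts 1/10 s, in which the tool goes at most 50 mm and 8.59 degrees, less where a joint would pass 70% of its speed; a pose out of reach is approached as far as the arm can. A call with a gripper value outside its range is refused whole. The fingers move at their own pace and stop on an object; "squeeze" is the grip in N (left out, the last holds). Time passes only in rows, so rows that do not move let the fingers close. It gives the time, the measured TCP pose, the force and the opening at its end, in the units of the state.
- ctrl.get_obs(): the state, without advancing time (a new reading comes with each control period).
- vision.capture(name): name is "scene" or "side" or "wrist"; returns the picture (400x640x3 uint8, red, green, blue); there is no depth.
- vision.get_calibration(name): a dict with "fov_y" (degrees; the focal length in pixels is half the picture's height over the tangent of half this angle, whatever the lens; pixels are square), "cx", "cy" (the principal point, pixels), "extrinsics" (4x4, takes a point from world to camera coordinates); the wrist camera has in their place "hand_eye" (4x4, takes a point from camera to tool coordinates, whose origin is the TCP and whose axes are the tool frame's). Camera axes: x right, y up, looking along -z (the intrinsics and any distortion apply to the point x, -y, -z); pixel columns grow to the right and rows downward; lengths in m; the calibration is good to about 2 mm. A picture is of the moment at which its call begins: read the wrist's pose just before it. get_calibration takes no time and is no camera call.
- ticket.sign_off(): hands the job in, once; it reports no verdict.
The state is a dict: "time": time; "qpos": joint angles; "dq": joint speeds; "joint_efforts": joint torques, N m; "tool_pos": TCP position; "ee_rot": TCP orientation; "contact_force": force on the tool from outside, world axes, zero at the start; "wrist_torque": the same for the moment, N m; "gripper_width": finger opening in m.
Only numpy, scipy, OpenCV 4.12 (cv2) and the standard library are available. Lean on these libraries where they do the work, as an engineer would, in place of code of your own. Each camera call takes 0.05 s, during which the arm holds its last target.

## Task

The flat camera battery pack lying on the sill of the white recycling box is spent: put it into the box without picking it up. Push the self-closing flap open with one finger and keep it held open while the other finger pushes the pack along the sill and through, so that the pack itself never shoves the flap open; then draw back and let the flap swing shut behind it. Leave the lens cap on the sill and everything else on the tray where it is.

Things in the scene. Friction and masses are not known exactly. Their poses are not given: they have to be found in the camera images.
- battery_box: fixed white sheet-steel battery box, 220 mm deep (x) and 220 wide (y). Origin: centre of its underside, 6 mm above the work surface. x from its open front (robot's side) to its back, y left, z up. Front 95 mm: flat sill, no lip, 90 mm above the origin; then the sloping flap, then a flat top 44 mm deep, 133 mm high. Hollow under flap and sill, floor at 8 mm, walls 4 mm, 212 mm clear between side walls
- sill_edge (a point): middle of the inner edge of the sill, where the shut flap begins; at x -15, z +90 mm in the box's frame, axes as the box's; the sill plate is 4 mm thick
- flap_hinge (a point): middle of the flap's hinge line, which runs along the box's y; 81 mm behind and 39.5 mm above sill_edge; barrel radius 3.2 mm; the box's flat top begins just behind it, 4 mm higher
- flap (a joint): flap angle, rad: 0 shut, up to 1.1 as its lower edge swings down into the box. Steel plate 204 mm wide, 90 long from hinge to free edge, 2 thick; shut, it slopes 26 degrees, free edge at the sill's inner edge. A spring shuts it when let go: 0.6 N at the free edge starts it, 2-3 N nearer the hinge holds it. A fingertip moved level just above the sill towards the hinge wedges it open: 0.25 at half-way, 0.6 at 20 mm from the hinge
- pack_center (a point): centre of the spent pack: flat black plastic block 30 mm (its x) by 43 (its y) by 10 thick, about 26 g, lying flat on the sill left or right of its middle, centre 30 to 50 mm in front of the sill's inner edge, its x towards the flap within 20 degrees. Pushed from behind it slides; once its centre is past the edge and the flap is open it tips and falls in
- sill_cap: bystander: round grey plastic lens cap, 49 mm across, 9 mm thick, lying flat on the sill beside the pack; origin at the centre of its underside
- cap_large: bystander on the tray: black lens cap, 82 mm across, 11 mm thick; origin at the centre of its underside
- cap_mid: bystander on the tray: black lens cap, 67 mm across, 10 mm thick; origin at the centre of its underside
- cap_rear: bystander on the tray: white rear lens cap, 62 mm across, 22 mm thick; origin at the centre of its underside
- tube: bystander on the tray in front of the box: chrome extension tube standing on end, 62 mm across, 27 mm tall; origin at the centre of its underside
- cold_shoe: bystander on the tray: small aluminium cold-shoe mount, 26 x 24 x 9.5 mm; origin at the centre of its underside
- prism: bystander on the tray in front of the box: three-sided glass prism lying down, 55 mm long (its y), 30 mm wide, 26 mm tall; origin at the centre of its underside
- grip_ring: bystander on the tray: black silicone lens grip ring, 80 mm outer, 68 mm inner diameter, 14 mm tall; origin at the centre of its underside
Things that resemble listed ones, but are neither listed nor needed, are in the scene too. What is shaped like the part that bears pack_center but pink or turquoise is not meant.

How it is judged:
By the outcome, as a careful person would: the job done as asked, in the order asked, and still so for the second after the job is handed in, with the robot touching nothing.
It also fails if it takes over 35 s, if anything falls off the work surface, if the arm or the gripper's body presses on something with over 40 N, if the wrist force passes 120 N, or if a joint passes its speed limit or range.

## Working session

There is one attempt and no reset: what is moved stays moved. The work goes in short steps, Python scripts to look and compute and a tool call to move; the robot and the scene stay as the last step left them, time stands still between calls to the robot, and variables do not carry over. Pictures are saved under pics/ and viewed, and the job is handed in when it is done.

Besides the shell and the picture viewer there is one more tool, called after "Call:" by a JSON object that holds its "api" and its "payload", one argument or row to a line. step_arm: Moves the arm, as the interface text tells. Its arguments: {"type":"object","properties":{"rows":{"type":"array"},"squeeze":{"type":"number"}},"required":["rows"]}

```bash
ls; mkdir -p pics
cat > h.py <<'E'
import numpy as np, cv2
from plant import ctrl, vision, ticket
E
python3 - <<'E'
from h import *
o=ctrl.get_obs(); print({k:np.round(v,4) for k,v in o.items()}); print(ctrl.tips_ahead)
for n in ("scene","side","wrist"):
    im=vision.capture(n); cv2.imwrite(f"pics/{n}0.png",im[:,:,::-1]); 
    c=vision.get_calibration(n); print(n,{k:np.round(v,4) if not isinstance(v,str) else v for k,v in c.items()})
E
```

```text
pics
{'time': np.float64(0.0), 'qpos': array([ 1.1371,  0.2648,  1.6053, -0.    ,  1.2737, -0.0369]), 'dq': array([-0.0001, -0.0007, -0.0003, -0.0005, -0.0013,  0.0004]), 'joint_efforts': array([-1.30000e-03, -5.02114e+01, -3.56870e+01,  7.26000e-02,
        2.96000e-02, -2.00000e-04]), 'tool_pos': array([0.2606, 0.6219, 0.2454]), 'ee_rot': array([-3.1415e+00,  2.2000e-03,  1.1740e+00]), 'contact_force': array([ 0.5873, -0.3174,  1.0677]), 'wrist_torque': array([-0.0191,  0.0197,  0.0082]), 'gripper_width': np.float64(0.0882)}
0.008
scene {'fov_y': np.float64(54.2151), 'cx': np.float64(315.8546), 'cy': np.float64(198.3513), 'extrinsics': array([[-0.807 ,  0.5905, -0.0053,  0.3889],
       [-0.5125, -0.696 ,  0.5029,  0.1977],
       [ 0.2932,  0.4086,  0.8644, -1.3566],
       [ 0.    ,  0.    ,  0.    ,  1.    ]])}
side {'fov_y': np.float64(46.0022), 'cx': np.float64(312.9659), 'cy': np.float64(193.7032), 'extrinsics': array([[ 0.8027, -0.5963, -0.0101, -0.3534],
       [ 0.379 ,  0.497 ,  0.7806, -0.2404],
       [-0.4605, -0.6305,  0.6249, -1.1012],
       [ 0.    ,  0.    ,  0.    ,  1.    ]])}
wrist {'fov_y': np.float64(65.4574), 'cx': np.float64(321.178), 'cy': np.float64(196.2973), 'hand_eye': array([[ 1.000e+00, -7.000e-04,  2.000e-04, -5.000e-04],
       [-6.000e-04, -9.565e-01, -2.917e-01, -7.510e-02],
       [ 4.000e-04,  2.917e-01, -9.565e-01, -1.380e-01],
       [ 0.000e+00,  0.000e+00,  0.000e+00,  1.000e+00]])}
```

View pics/scene0.png

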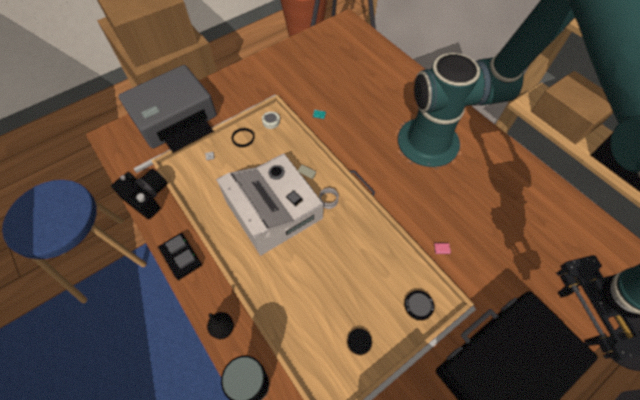

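View pics/side0.png

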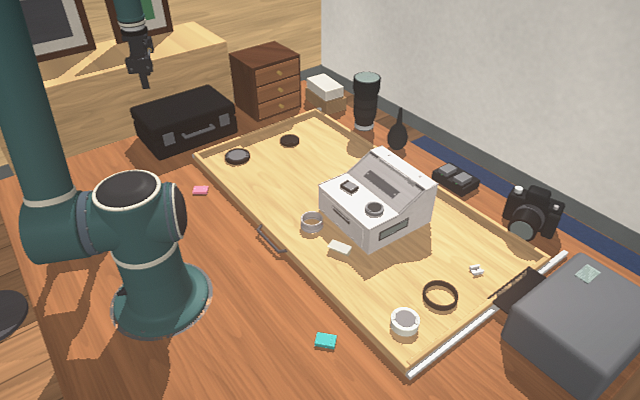

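View pics/wrist0.png

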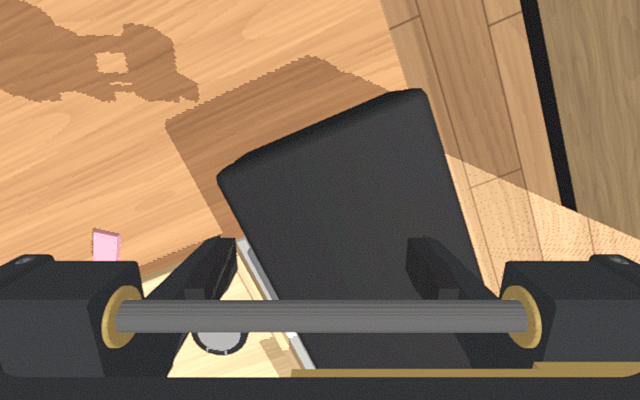

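The side view shows the box, with the black pack (about 349,187) and grey cap (374,209) on the sill. The pink block (200,190) and turquoise block (325,341) on the table are decoys. I'll enlarge both views to confirm.

Run:
```python
import cv2
a=cv2.imread("pics/scene0.png")[140:260,205:365]; b=cv2.imread("pics/side0.png")[135:265,305:465]
cv2.imwrite("pics/sc1.png",cv2.resize(a,None,fx=5,fy=5,interpolation=cv2.INTER_CUBIC)); cv2.imwrite("pics/si1.png",cv2.resize(b[:120],None,fx=5,fy=5,interpolation=cv2.INTER_CUBIC))
```

```text
(no output)
```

View pics/sc1.png

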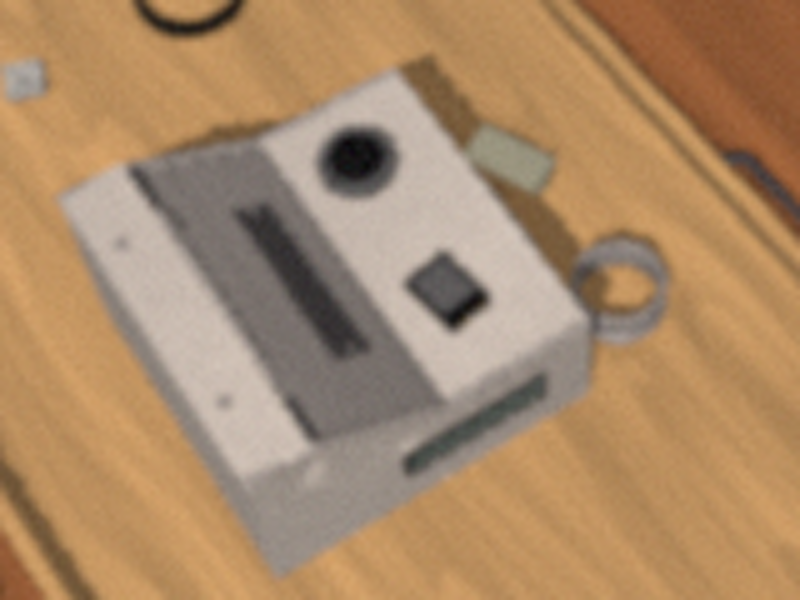

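View pics/si1.png

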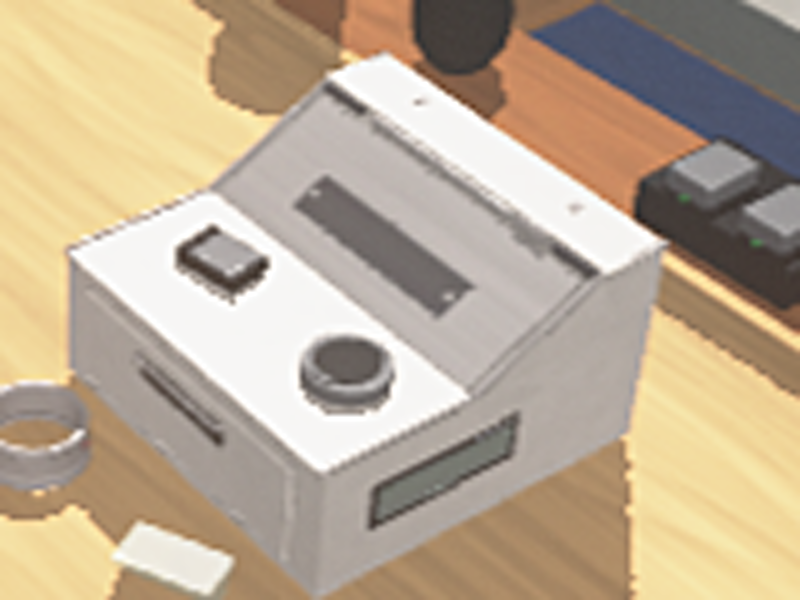

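```bash
cat >> h.py <<'E'
from scipy.optimize import least_squares
from scipy.spatial.transform import Rotation as Rn
def cam(n,T=None):
    c=vision.get_calibration(n); f=200/np.tan(np.radians(c["fov_y"])/2)
    if n=="wrist":
        W=T@np.array(c["hand_eye"]); E=np.linalg.inv(W)
    else: E=np.array(c["extrinsics"])
    return f,c["cx"],c["cy"],E
def proj(C,P):
    f,cx,cy,E=C; p=np.atleast_2d(P)@E[:3,:3].T+E[:3,3]
    return np.c_[cx+f*p[:,0]/-p[:,2], cy-f*p[:,1]/-p[:,2]]
def ray(C,uv,z):
    f,cx,cy,E=C; uv=np.atleast_2d(uv); d=np.c_[(uv[:,0]-cx)/f,-(uv[:,1]-cy)/f,-np.ones(len(uv))]@E[:3,:3]
    o=-E[:3,:3].T@E[:3,3]; return o+d*((z-o[2])/d[:,2])[:,None]
def tool():
    o=ctrl.get_obs(); T=np.eye(4); T[:3,:3]=Rn.from_euler("xyz",o["ee_rot"]).as_matrix(); T[:3,3]=o["tool_pos"]; return T
def box2w(p,P):
    c,s=np.cos(p[2]),np.sin(p[2]); P=np.atleast_2d(P)
    return np.c_[p[0]+c*P[:,0]-s*P[:,1], p[1]+s*P[:,0]+c*P[:,1], P[:,2]+.006]
FL,FR,EL,ER=[-.11,.11,.09],[-.11,-.11,.09],[-.015,.11,.09],[-.015,-.11,.09]
TFL,TFR,TBL,TBR=[.066,.11,.133],[.066,-.11,.133],[.11,.11,.133],[.11,-.11,.133]
E
python3 - <<'E'
from h import *
f=lambda L,o:(np.array(L)+.5)/5-.5+o
sc=f([[400,68],[588,322],[262,142],[445,405],[245,478],[62,200]],np.array([205,140]))
Psc=np.array([FR,FL,ER,EL,TBL,TBR])
si=f([[70,252],[322,473],[213,190],[470,398],[385,55],[663,243]],np.array([305,135]))
Psi=np.array([FL,FR,EL,ER,TBL,TBR])
A,B=cam("scene"),cam("side")
r=lambda p:np.r_[(proj(A,box2w(p,Psc))-sc).ravel(),(proj(B,box2w(p,Psi))-si).ravel()]
s=least_squares(r,[.6,.0,0]); print(s.x,np.round(s.fun.reshape(-1,2),1))
W=ray(B,f([[222,255]],np.array([305,135])),.106); V=ray(A,f([[448,283]],np.array([205,140])),.106)
print(W,V)
print("cap",ray(B,f([[347,360]],np.array([305,135])),.104),ray(A,f([[358,157]],np.array([205,140])),.104))
for P in (W,V):
    c,q=np.cos(s.x[2]),np.sin(s.x[2]); d=P[0,:2]-s.x[:2]; print(c*d[0]+q*d[1],-q*d[0]+c*d[1])
print("tube", ray(B,f([[35,425]],np.array([305,135])),.02),ray(A,f([[622,285]],np.array([205,140])),.02))
E
```

```text
[ 0.58095479 -0.08931172 -0.05064512] [[-1.4 -0.5]
 [ 0.3  0.1]
 [-0.6 -1.4]
 [ 0.8 -0.2]
 [-0.6  1.1]
 [-0.9 -1.8]
 [-1.  -1.7]
 [-0.  -0.1]
 [-1.4 -1. ]
 [ 0.1  0.3]
 [-0.2 -0.8]
 [ 0.3  0.3]]
[[ 0.52902591 -0.04282293  0.106     ]] [[ 0.53016533 -0.03869149  0.106     ]]
cap [[ 0.52506854 -0.14532708  0.104     ]] [[ 0.52323784 -0.14402736  0.104     ]]
-0.05421572231951852 0.043800359084538505
-0.05328691171381072 0.0479841829117041
tube [[ 0.42584908 -0.0135239   0.02      ]] [[ 0.41809585 -0.01727686  0.02      ]]
```

The black pack (scene 294,197, on the sill, black with a grey top) is the one. The pink and turquoise blocks are on the table, so they don't fit. Box pose is fitted; next I plan a hover pose over the sill and look with the wrist camera.

```bash
cat >> h.py <<'E'
BOX=np.array([.58095,-.08931,-.05064])
def plan(tgt,yaw,n):
    "rows toward tgt (TCP) and yaw deg, straight line, in n rows"
    T=tool(); y0=np.degrees(np.arctan2(T[1,0],T[0,0])); p=T[:3,3]; d=(np.array(tgt)-p)/n; dy=((yaw-y0+180)%360-180)/n
    for i in range(n):
        a=np.radians(y0+i*dy); R=np.array([[np.cos(a),np.sin(a),0],[np.sin(a),-np.cos(a),0],[0,0,-1]])
        print(np.round(R.T@d,4).tolist(),round(-dy,2))
E
python3 - <<'E'
from h import *
# box-frame: pusher lead corner x, holder lead = +72; jaw angle
ang=np.degrees(np.arctan2(-50,72)); yaw=ang+np.degrees(BOX[2]); print(ang,yaw)
a=np.radians(ang); lead=.00875*abs(np.cos(a))+.009*abs(np.sin(a)); print("lead",lead)
px=-.088-lead; py=.046
c=np.array([px+.036,py-.025,.102+.0]); W=box2w(BOX,c)[0]; print("TCP pre xy",W)
plan([W[0],W[1],.27],yaw,16)
E
```

```text
-34.777831366363884 -37.679289640906376
lead 0.012320549485099436
TCP pre xy [ 0.51777489 -0.06508112  0.108     ]
[-0.0334, 0.0314, -0.0015] 6.56
[-0.0296, 0.035, -0.0015] 6.56
[-0.0254, 0.0382, -0.0015] 6.56
[-0.0209, 0.0408, -0.0015] 6.56
[-0.0161, 0.0429, -0.0015] 6.56
[-0.0111, 0.0445, -0.0015] 6.56
[-0.0059, 0.0455, -0.0015] 6.56
[-0.0007, 0.0459, -0.0015] 6.56
[0.0046, 0.0456, -0.0015] 6.56
[0.0098, 0.0448, -0.0015] 6.56
[0.0148, 0.0434, -0.0015] 6.56
[0.0197, 0.0414, -0.0015] 6.56
[0.0243, 0.0389, -0.0015] 6.56
[0.0286, 0.0359, -0.0015] 6.56
[0.0325, 0.0324, -0.0015] 6.56
[0.036, 0.0285, -0.0015] 6.56
```

Call:
{"api": "step_arm", "payload": {
  "rows": [
    {"dp": [-0.033,0.031,-0.001],"rot": [0,0,6.5],"jaw": 0.2},
    {"dp": [-0.03,0.035,-0.001],"rot": [0,0,6.5],"jaw": 0.2},
    {"dp": [-0.025,0.038,-0.002],"rot": [0,0,6.5],"jaw": 0.2},
    {"dp": [-0.021,0.041,-0.002],"rot": [0,0,6.5],"jaw": 0.2},
    {"dp": [-0.016,0.043,-0.002],"rot": [0,0,6.5],"jaw": 0.2},
    {"dp": [-0.011,0.0445,-0.002],"rot": [0,0,6.5],"jaw": 0.2},
    {"dp": [-0.006,0.0455,-0.002],"rot": [0,0,6.5],"jaw": 0.2},
    {"dp": [-0.001,0.046,-0.002],"rot": [0,0,6.5],"jaw": 0.2},
    {"dp": [0.0045,0.0455,-0.001],"rot": [0,0,6.5],"jaw": 0.2},
    {"dp": [0.01,0.045,-0.001],"rot": [0,0,6.5],"jaw": 0.2},
    {"dp": [0.015,0.0435,-0.001],"rot": [0,0,6.5],"jaw": 0.2},
    {"dp": [0.02,0.0415,-0.001],"rot": [0,0,6.5],"jaw": 0.2},
    {"dp": [0.024,0.039,-0.001],"rot": [0,0,6.5],"jaw": 0.2},
    {"dp": [0.0285,0.036,-0.001],"rot": [0,0,6.5],"jaw": 0.2},
    {"dp": [0.0325,0.0325,-0.001],"rot": [0,0,6.5],"jaw": 0.2},
    {"dp": [0.036,0.0285,-0.001],"rot": [0,0,6.5],"jaw": 0.2},
    {"dp": [0,0,0],"rot": [0,0,0],"jaw": 0.2}
  ]
}}

```text
time: 1.85
tool_pos: [0.5056, -0.0984, 0.2652]
ee_rot: [3.137, -0.004, -0.713]
contact_force: [-0.6, 1.2, -0.2]
gripper_width: 0.0704
```

Run:
```python
from h import *
o=ctrl.get_obs(); T=tool(); np.save("T1.npy",T); print(T[:3,3],o["ee_rot"],o["dq"].round(3))
im=vision.capture("wrist")[:,:,::-1]; cv2.imwrite("pics/w1.png",im)
```

```text
[ 0.50559085 -0.09837533  0.26519607] [ 3.13688298 -0.00385505 -0.71266533] [ 0.028 -0.02   0.033  0.057  0.033 -0.014]
```

View pics/w1.png

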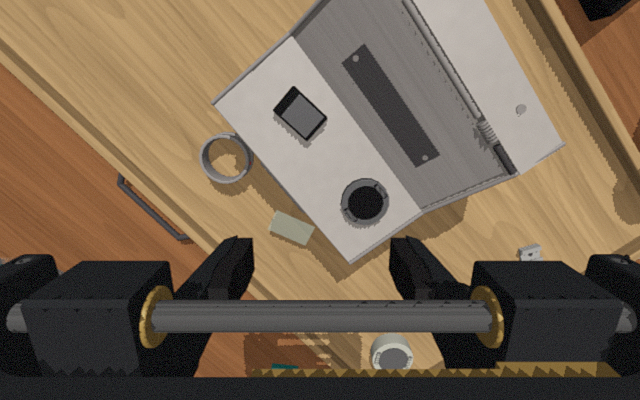

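Run:
```python
import cv2
a=cv2.imread("pics/w1.png")
cv2.imwrite("pics/w1c.png",cv2.resize(a[75:175,250:390],None,fx=5.5,fy=5.5,interpolation=cv2.INTER_CUBIC))
cv2.imwrite("pics/w1f.png",cv2.resize(a[220:320,160:300],None,fx=5.5,fy=5.5,interpolation=cv2.INTER_CUBIC))
```

```text
(no output)
```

View pics/w1c.png

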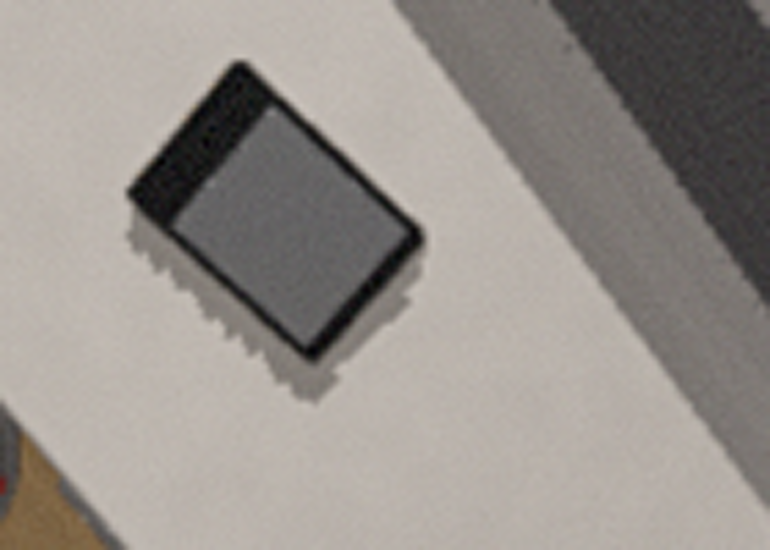

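View pics/w1f.png

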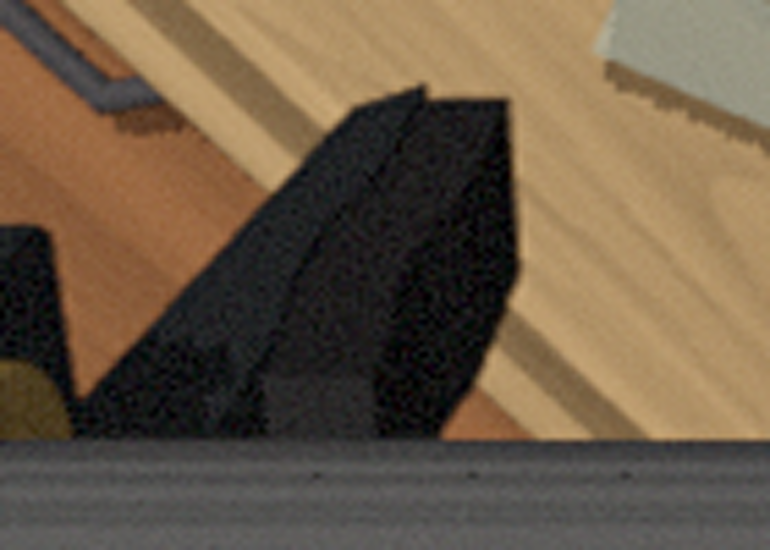

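Run:
```python
from h import *
T=np.load("T1.npy"); C=cam("wrist",T)
f=lambda L,o,k:(np.array(L)+.5)/k-.5+np.array(o)
pk=f([[240,62],[425,238],[312,360],[128,192]],[250,75],5.5)
w=np.array([[213,103],[293,36],[349,262],[420,213]]); Pw=np.array([FL,EL,FR,ER])
g=lambda L,o:(np.array(L)+.5)/5-.5+o
sc=g([[400,68],[588,322],[262,142],[445,405],[245,478],[62,200]],np.array([205,140]))
Psc=np.array([FR,FL,ER,EL,TBL,TBR])
si=g([[70,252],[322,473],[213,190],[470,398],[385,55],[663,243]],np.array([305,135]))
Psi=np.array([FL,FR,EL,ER,TBL,TBR]); A,B=cam("scene"),cam("side")
rw=lambda p:(proj(C,box2w(p,Pw))-w).ravel()
s=least_squares(rw,BOX); print("wrist only",s.x,s.fun.round(1))
r=lambda p:np.r_[rw(p),(proj(A,box2w(p,Psc))-sc).ravel()*1,(proj(B,box2w(p,Psi))-si).ravel()]
s2=least_squares(r,BOX); print("joint",s2.x, s2.fun[:8].round(1))
P=ray(C,pk,.106); 
for bx in (s.x,s2.x):
    c,q=np.cos(bx[2]),np.sin(bx[2]); d=P[:,:2]-bx[:2]; b=np.c_[c*d[:,0]+q*d[:,1],-q*d[:,0]+c*d[:,1]]
    print(b.round(4).tolist(),b.mean(0)); 
e=P[1]-P[0]; print(np.linalg.norm(e),np.linalg.norm(P[2]-P[1]))
cp=ray(C,[[365,202]],.105)[0]; d=cp[:2]-s.x[:2]; print("cap",c*d[0]+q*d[1],-q*d[0]+c*d[1])
for y in (-.009,.009):
  for x in (-.0352,-.0527):
    p=T@np.array([x,y,.008,1]); print(x,y,proj(C,p[:3]).round(1))
print("obs tips", f([[425,88],[508,100],[355,108]],[160,220],5.5).round(1))
```

```text
wrist only [ 0.58103517 -0.09197323 -0.05373013] [-0.6 -1.4 -2.7 -2.9  1.1  3.3  2.8  3.4]
joint [ 0.58092136 -0.09126399 -0.05123771] [-1.2 -1.5 -3.5 -3.2  0.9  3.   2.5  2.8]
[[-0.0405, 0.0734], [-0.0336, 0.0327], [-0.0613, 0.0284], [-0.0683, 0.069]] [-0.05091434  0.05089212]
[[-0.0402, 0.0728], [-0.0333, 0.0321], [-0.0611, 0.0279], [-0.068, 0.0685]] [-0.05063736  0.05031638]
0.04130917312434306 0.0280827157698475
cap -0.05337246226264796 -0.05626135969134815
-0.0352 -0.009 [[251.  236.7]]
-0.0527 -0.009 [[216.8 236.6]]
-0.0352 0.009 [[253.2 267.9]]
-0.0527 0.009 [[220.1 267.9]]
obs tips [[236.9 235.6]
 [252.  237.8]
 [224.1 239.2]]
```

The pack's black top shows at wrist pixels (294,86)-(327,118)-(307,140)-(273,110): centre at box (-0.052, 0.048), turned about +10°. The cap is at (365,202). Next I move over the start pose and descend.

```bash
cat >> h.py <<'E'
BOX=np.array([.581,-.0906,-.0512])
ANG=-34.78; LEAD=.0123
def tgt(pushx,pushy=.0475,hold=.072,dy=.05):
    "TCP world xy for pusher lead corner x, pusher centre y (box)"
    return box2w(BOX,[pushx-LEAD+hold/2,pushy-dy/2,0])[0][:2]
YAW=ANG+np.degrees(BOX[2])
def inbox():
    o=ctrl.get_obs(); p=o["tool_pos"]; y=np.degrees(o["ee_rot"][2]); a=np.radians(y)-BOX[2]; g=o["gripper_width"]
    c,s=np.cos(BOX[2]),np.sin(BOX[2]); d=p[:2]-BOX[:2]; b=np.array([c*d[0]+s*d[1],-s*d[0]+c*d[1]]); u=np.array([np.cos(a),np.sin(a)])*(g/2+.00875)
    L=.00875*abs(np.cos(a))+.009*abs(np.sin(a))
    print("t",round(o["time"],2),"pusher lead x,ctr y",(b-u+[L,0]).round(4),"holder lead",(b+u+[L,0]).round(4),"tip z above sill",round(p[2]-.008-.096,4),"yaw",round(y-YAW,2),"F",o["contact_force"].round(1),"rp",np.degrees(o["ee_rot"][:2]).round(2))
E
python3 - <<'E'
from h import *
inbox(); t=tgt(-.088); print(t,YAW); plan([t[0],t[1],.18],YAW,4); inbox()
E
```

```text
t 1.9 pusher lead x,ctr y [-0.0983  0.0175] holder lead [-0.0286 -0.0365] tip z above sill 0.1609 yaw -2.95 F [-1.   1.   0.1] rp [ 1.7976e+02 -9.0000e-02]
[ 0.51793576 -0.06483876] -37.71354391106981
[-0.0026, -0.0081, 0.0212] -0.74
[-0.0025, -0.0081, 0.0212] -0.74
[-0.0024, -0.0082, 0.0212] -0.74
[-0.0023, -0.0082, 0.0212] -0.74
t 1.9 pusher lead x,ctr y [-0.0983  0.0175] holder lead [-0.0286 -0.0365] tip z above sill 0.1609 yaw -2.95 F [-1.   1.   0.1] rp [ 1.7976e+02 -9.0000e-02]
```

Call:
{"api": "step_arm", "payload": {
  "rows": [
    {"dp": [-0.0025,-0.008,0.021],"rot": [0,0,-0.8],"jaw": 0.2},
    {"dp": [-0.0025,-0.008,0.021],"rot": [0,0,-0.8],"jaw": 0.2},
    {"dp": [-0.0025,-0.008,0.021],"rot": [0,0,-0.8],"jaw": 0.2},
    {"dp": [-0.0025,-0.008,0.021],"rot": [0,0,-0.8],"jaw": 0.2},
    {"dp": [0,0,0],"rot": [0,0,0],"jaw": 0.2},
    {"dp": [0,0,0],"rot": [0,0,0],"jaw": 0.2}
  ]
}}

```text
time: 2.5
tool_pos: [0.515, -0.0583, 0.1783]
ee_rot: [3.139, 0.002, -0.642]
contact_force: [0.7, 0.6, 0.7]
gripper_width: 0.0703
```

Run:
```python
from h import *
inbox(); t=tgt(-.088); plan([t[0],t[1],.108],YAW,4)
cv2.imwrite("pics/w2.png",vision.capture("wrist")[:,:,::-1])
```

```text
t 2.5 pusher lead x,ctr y [-0.0917  0.0534] holder lead [-0.0189  0.0045] tip z above sill 0.0743 yaw 0.91 F [0.7 0.6 0.7] rp [1.7984e+02 1.2000e-01]
[0.0016, 0.0009, 0.0176] 0.23
[0.0016, 0.0009, 0.0176] 0.23
[0.0016, 0.0009, 0.0176] 0.23
[0.0016, 0.0009, 0.0176] 0.23
```

View pics/w2.png

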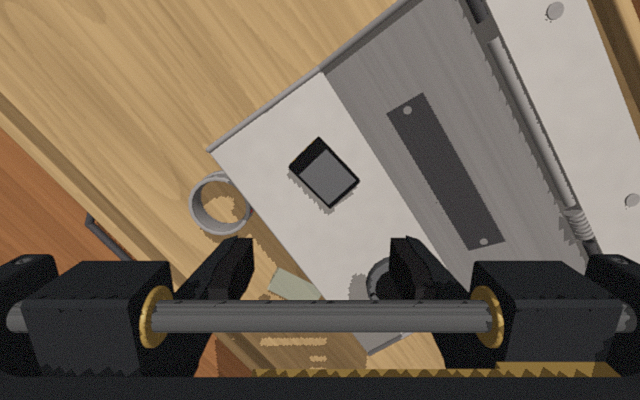

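Run:
```python
from h import *
T=tool(); C=cam("wrist",T)
c,s=np.cos(BOX[2]),np.sin(BOX[2])
def b(uv,z):
    d=ray(C,uv,z)[:,:2]-BOX[:2]; return np.c_[c*d[:,0]+s*d[:,1],-s*d[:,0]+c*d[:,1]].round(4)
p=b([[320,138],[358,180],[333,206],[289,168]],.106); print(p.tolist(),p.mean(0))
print("EL,FL (-.015,.11),(-.11,.11)",b([[323,73],[209,150]],.096))
inbox()
```

```text
[[-0.0395, 0.0718], [-0.0336, 0.0331], [-0.0586, 0.0268], [-0.0686, 0.0667]] [-0.050075  0.0496  ]
EL,FL (-.015,.11),(-.11,.11) [[-0.0149  0.1049]
 [-0.1102  0.1077]]
t 2.55 pusher lead x,ctr y [-0.092   0.0534] holder lead [-0.019   0.0043] tip z above sill 0.0743 yaw 0.88 F [-0.2  0.6 -0.1] rp [1.7984e+02 1.4000e-01]
```

Call:
{"api": "step_arm", "payload": {
  "rows": [
    {"dp": [0.001,0.001,0.018],"rot": [0,0,0.2],"jaw": 0.2},
    {"dp": [0.001,0.001,0.018],"rot": [0,0,0.2],"jaw": 0.2},
    {"dp": [0.001,0.001,0.016],"rot": [0,0,0.2],"jaw": 0.2},
    {"dp": [0.001,0.0005,0.009],"rot": [0,0,0.2],"jaw": 0.2},
    {"dp": [0,0,0],"rot": [0,0,0],"jaw": 0.2},
    {"dp": [0,0,0],"rot": [0,0,0],"jaw": 0.2}
  ]
}}

```text
time: 3.15
tool_pos: [0.5209, -0.064, 0.1246]
ee_rot: [-3.138, -0.01, -0.656]
contact_force: [0.3, 1.6, 0.5]
gripper_width: 0.0708
```

Run:
```python
from h import *
inbox(); t=tgt(-.088); plan([t[0],t[1],.108],YAW,1)
a=vision.capture("side")[:,:,::-1]; 
cv2.imwrite("pics/s2.png",cv2.resize(a[100:240,290:480],None,fx=4,fy=4,interpolation=cv2.INTER_CUBIC))
```

```text
t 3.15 pusher lead x,ctr y [-0.0854  0.0486] holder lead [-0.0127 -0.0016] tip z above sill 0.0206 yaw 0.15 F [0.3 1.6 0.5] rp [-179.77   -0.57]
[-0.0019, 0.0025, 0.0166] 0.15
```

View pics/s2.png

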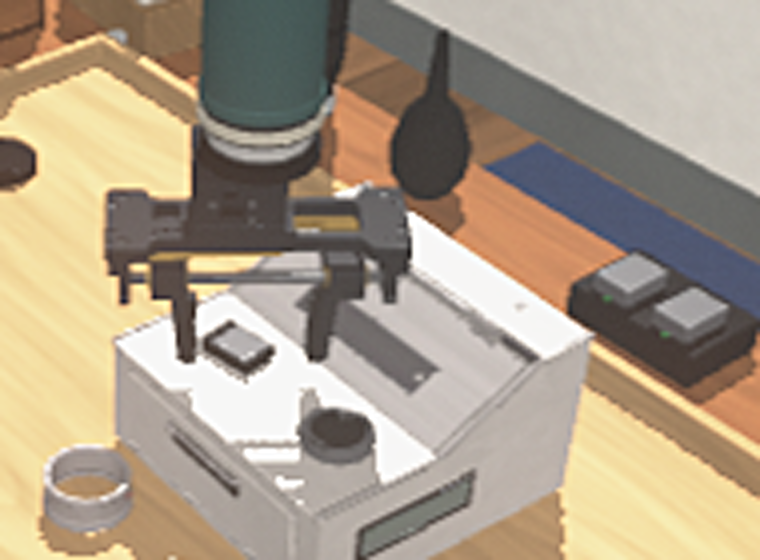

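The pusher stands behind the pack and the holder is beside it, by the flap. I'll go down the rest of the way.

Call:
{"api": "step_arm", "payload": {
  "rows": [
    {"dp": [-0.0015,0.002,0.006],"rot": [0,0.5,0],"jaw": 0.2},
    {"dp": [-0.0005,0.0005,0.006],"rot": [0,0,0],"jaw": 0.2},
    {"dp": [0,0,0.005],"rot": [0,0,0],"jaw": 0.2},
    {"dp": [0,0,0],"rot": [0,0,0],"jaw": 0.2}
  ]
}}

```text
time: 3.6
tool_pos: [0.5193, -0.0651, 0.1087]
ee_rot: [-3.136, -0.023, -0.655]
contact_force: [-0.1, -0.7, -0.5]
gripper_width: 0.0704
```

Run:
```python
from h import *
inbox(); t=tgt(-.088); plan([t[0],t[1],.108],YAW,1)
```

```text
t 3.6 pusher lead x,ctr y [-0.0868  0.0472] holder lead [-0.0144 -0.0027] tip z above sill 0.0047 yaw 0.16 F [-0.1 -0.7 -0.5] rp [-179.66   -1.33]
[-0.0013, 0.0006, 0.0007] 0.16
```

Call:
{"api": "step_arm", "payload": {
  "rows": [
    {"dp": [0,0,0.0],"rot": [-1.1,-0.85,0.2],"jaw": 0.2},
    {"dp": [0.0049,-0.0034,0],"rot": [0,0,0],"jaw": 0.2},
    {"dp": [0.0049,-0.0034,0],"rot": [0,0,0],"jaw": 0.2},
    {"dp": [0.0049,-0.0034,0],"rot": [0,0,0],"jaw": 0.2},
    {"dp": [0,0,0],"rot": [0,0,0],"jaw": 0.2}
  ]
}}

```text
time: 4.1
tool_pos: [0.5393, -0.0661, 0.1087]
ee_rot: [3.127, -0.007, -0.659]
contact_force: [-0.7, -0.5, 1.3]
gripper_width: 0.0704
```

Run:
```python
from h import *
inbox()
a=vision.capture("side")[:,:,::-1]; 
cv2.imwrite("pics/s3.png",cv2.resize(a[100:240,290:480],None,fx=4,fy=4,interpolation=cv2.INTER_CUBIC))
```

```text
t 4.1 pusher lead x,ctr y [-0.0666  0.0474] holder lead [ 0.0056 -0.0028] tip z above sill 0.0047 yaw -0.06 F [-0.7 -0.5  1.3] rp [179.15  -0.41]
```

View pics/s3.png

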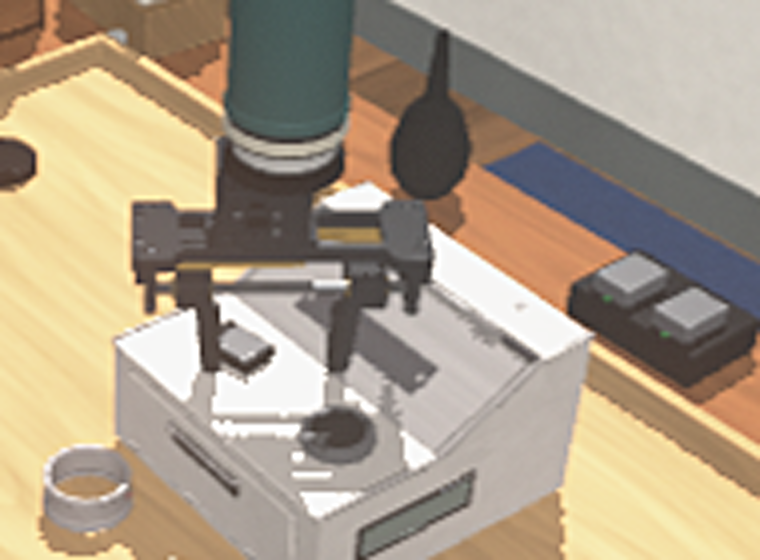

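The flap is starting to open under the holder, and the pusher is about to touch the pack. I keep pushing, and check how the pack turns.

Call:
{"api": "step_arm", "payload": {
  "rows": [
    {"dp": [0.0049,-0.0034,0],"rot": [0.6,0,0],"jaw": 0.2},
    {"dp": [0.0049,-0.0034,0],"rot": [0,0,0],"jaw": 0.2},
    {"dp": [0.0041,-0.0028,0],"rot": [0,0,0],"jaw": 0.2},
    {"dp": [0,0,0],"rot": [0,0,0],"jaw": 0.2}
  ]
}}

```text
time: 4.55
tool_pos: [0.5562, -0.0671, 0.1083]
ee_rot: [3.137, -0.005, -0.66]
contact_force: [-1.0, 1.3, 0.0]
gripper_width: 0.0705
```

Run:
```python
from h import *
inbox()
cv2.imwrite("pics/w3.png",vision.capture("wrist")[:,:,::-1])
```

```text
t 4.55 pusher lead x,ctr y [-0.0498  0.0473] holder lead [ 0.0225 -0.003 ] tip z above sill 0.0043 yaw -0.08 F [-1.   1.3  0. ] rp [179.73  -0.29]
```

View pics/w3.png

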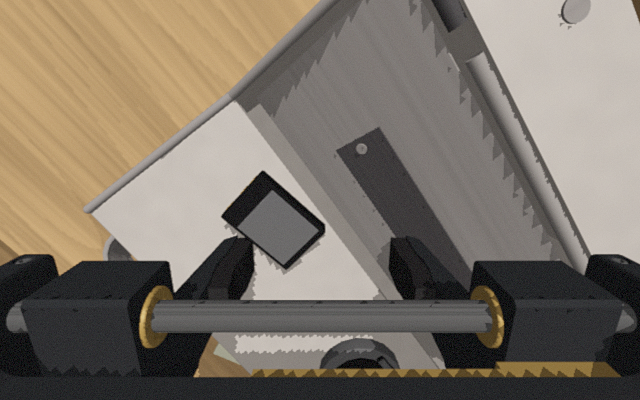

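```bash
cat >> h.py <<'E'
def wb(uv,z,p=True):
    C=cam("wrist",tool()); c,s=np.cos(BOX[2]),np.sin(BOX[2])
    d=ray(C,uv,z)[:,:2]-BOX[:2]; r=np.c_[c*d[:,0]+s*d[:,1],-s*d[:,0]+c*d[:,1]].round(4)
    e=r[0]-r[1]; print(r.tolist(),"ctr",r.mean(0),"yaw",np.degrees(np.arctan2(-e[0],e[1])))
E
python3 - <<'E'
from h import *
wb([[263,171],[325,230],[287,269],[222,217]],.106); wb([[235,100],[90,210]],.096)
E
```

```text
[[-0.022, 0.0737], [-0.0153, 0.0332], [-0.0434, 0.0266], [-0.0521, 0.0671]] ctr [-0.0332   0.05015] yaw 9.393484700682794
[[-0.0148, 0.1066], [-0.1098, 0.1073]] ctr [-0.0623   0.10695] yaw -90.42217178768898
```

Call:
{"api": "step_arm", "payload": {
  "rows": [
    {"dp": [0.0049,-0.0034,0],"rot": [0,0,0],"jaw": 0.2},
    {"dp": [0.0049,-0.0034,0],"rot": [0,0,0],"jaw": 0.2},
    {"dp": [0.0041,-0.0028,0],"rot": [0,0,0],"jaw": 0.2},
    {"dp": [0,0,0],"rot": [0,0,0],"jaw": 0.2}
  ]
}}

```text
time: 5.0
tool_pos: [0.5729, -0.0679, 0.1078]
ee_rot: [3.135, -0.003, -0.66]
contact_force: [-1.6, -0.3, 0.7]
gripper_width: 0.0708
```

Run:
```python
from h import *
inbox()
cv2.imwrite("pics/w4.png",vision.capture("wrist")[:,:,::-1])
```

```text
t 5.0 pusher lead x,ctr y [-0.0331  0.0475] holder lead [ 0.0393 -0.003 ] tip z above sill 0.0038 yaw -0.08 F [-1.6 -0.3  0.7] rp [ 1.7964e+02 -1.5000e-01]
```

View pics/w4.png

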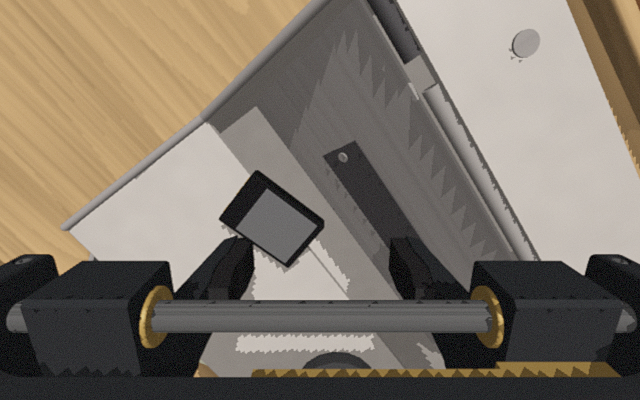

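The pack is still square on the finger and overhanging the inner edge. The flap stays open ahead of it, with no contact. Next, about 11 mm more.

Call:
{"api": "step_arm", "payload": {
  "rows": [
    {"dp": [0.0041,-0.0028,0],"rot": [0,0,0],"jaw": 0.2},
    {"dp": [0.0041,-0.0028,0],"rot": [0,0,0],"jaw": 0.2},
    {"dp": [0,0,0],"rot": [0,0,0],"jaw": 0.2},
    {"dp": [0,0,0],"rot": [0,0,0],"jaw": 0.2}
  ]
}}

```text
time: 5.45
tool_pos: [0.5823, -0.0684, 0.107]
ee_rot: [3.134, -0.0, -0.66]
contact_force: [-1.3, 0.1, 0.5]
gripper_width: 0.0705
```

Run:
```python
from h import *
inbox()
cv2.imwrite("pics/w5.png",vision.capture("wrist")[:,:,::-1])
```

```text
t 5.45 pusher lead x,ctr y [-0.0236  0.0474] holder lead [ 0.0485 -0.0029] tip z above sill 0.003 yaw -0.08 F [-1.3  0.1  0.5] rp [ 1.7956e+02 -1.0000e-02]
```

View pics/w5.png

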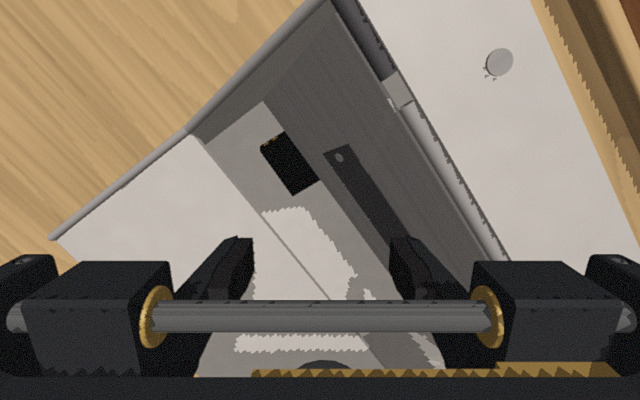

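The pack has dropped inside: a black shape at (288,165), below the sill and in front of the flap. I'll check how it lies before closing.

Run:
```python
from h import *
for z in (.024,.044): wb([[282,132],[318,180],[296,195],[262,150]],z)
im=vision.capture("wrist")[:,:,::-1]
cv2.imwrite("pics/w5c.png",cv2.resize(im[90:230,220:400],None,fx=4.2,fy=4.2,interpolation=cv2.INTER_CUBIC))
```

```text
[[0.0089, 0.0818], [0.0097, 0.0392], [-0.0102, 0.0391], [-0.0103, 0.0799]] ctr [-0.000475  0.06    ] yaw 1.0758506207912721
[[0.0122, 0.0821], [0.0129, 0.0433], [-0.0053, 0.0432], [-0.0053, 0.0803]] ctr [0.003625 0.062225] yaw 1.0335746154203045
```

View pics/w5c.png

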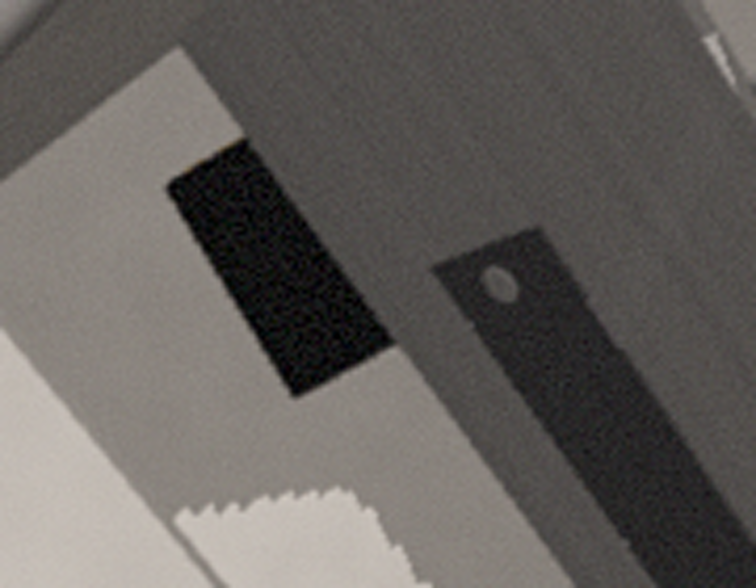

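It lies flat on the box floor (footprint 42.6 mm at floor height), well below the flap's swing. I draw straight back and let the flap follow.

Call:
{"api": "step_arm", "payload": {
  "rows": [
    {"dp": [-0.0041,0.0028,-0.0008],"rot": [0,0,0],"jaw": 0.2},
    {"dp": [-0.0049,0.0034,-0.0003],"rot": [0,0,0],"jaw": 0.2},
    {"dp": [-0.0049,0.0034,-0.0002],"rot": [0,0,0],"jaw": 0.2},
    {"dp": [-0.0049,0.0034,-0.0002],"rot": [0,0,0],"jaw": 0.2},
    {"dp": [-0.0049,0.0034,0],"rot": [0,0,0],"jaw": 0.2},
    {"dp": [-0.0049,0.0034,0],"rot": [0,0,0],"jaw": 0.2},
    {"dp": [-0.0049,0.0034,0],"rot": [0,0,0],"jaw": 0.2},
    {"dp": [-0.0041,0.0028,0],"rot": [0,0,0],"jaw": 0.2},
    {"dp": [0,0,0],"rot": [0,0,0],"jaw": 0.2}
  ]
}}

```text
time: 6.45
tool_pos: [0.5348, -0.066, 0.1106]
ee_rot: [3.138, -0.007, -0.659]
contact_force: [-0.8, 0.4, -0.1]
gripper_width: 0.0703
```

Run:
```python
from h import *
inbox()
```

```text
t 6.45 pusher lead x,ctr y [-0.0712  0.0473] holder lead [ 0.0009 -0.0029] tip z above sill 0.0066 yaw -0.07 F [-0.8  0.4 -0.1] rp [179.78  -0.4 ]
```

Call:
{"api": "step_arm", "payload": {
  "rows": [
    {"dp": [-0.0049,0.0034,0],"rot": [0,0,0],"jaw": 0.2},
    {"dp": [-0.0049,0.0034,0],"rot": [0,0,0],"jaw": 0.2},
    {"dp": [-0.0049,0.0034,0],"rot": [0,0,0],"jaw": 0.2},
    {"dp": [-0.0033,0.0023,0],"rot": [0,0,0],"jaw": 0.2},
    {"dp": [0,0,-0.01],"rot": [0,0,0],"jaw": 0.2},
    {"dp": [0,0,-0.03],"rot": [0,0,0],"jaw": 0.2},
    {"dp": [-0.01,0.007,-0.04],"rot": [0,0,0],"jaw": 0.2},
    {"dp": [-0.02,0.014,-0.035],"rot": [0,0,0],"jaw": 0.2},
    {"dp": [-0.02,0.014,-0.02],"rot": [0,0,0],"jaw": 0.2},
    {"dp": [0,0,0],"rot": [0,0,0],"jaw": 0.2},
    {"dp": [0,0,0],"rot": [0,0,0],"jaw": 0.2}
  ]
}}

```text
time: 7.55
tool_pos: [0.4486, -0.0608, 0.2539]
ee_rot: [3.139, -0.009, -0.659]
contact_force: [0.6, -0.3, 0.3]
gripper_width: 0.0707
```

Run:
```python
from h import *
inbox()
a=cv2.resize(vision.capture("side")[:,:,::-1][110:270,290:490],None,fx=3,fy=3,interpolation=cv2.INTER_CUBIC)
cv2.imwrite("pics/s6.png",a)
cv2.imwrite("pics/w6.png",vision.capture("wrist")[:,:,::-1])
cv2.imwrite("pics/sc6.png",vision.capture("scene")[:,:,::-1])
```

```text
t 7.55 pusher lead x,ctr y [-0.1577  0.0482] holder lead [-0.0853 -0.0022] tip z above sill 0.1499 yaw -0.07 F [ 0.6 -0.3  0.3] rp [179.85  -0.53]
```

View pics/s6.png

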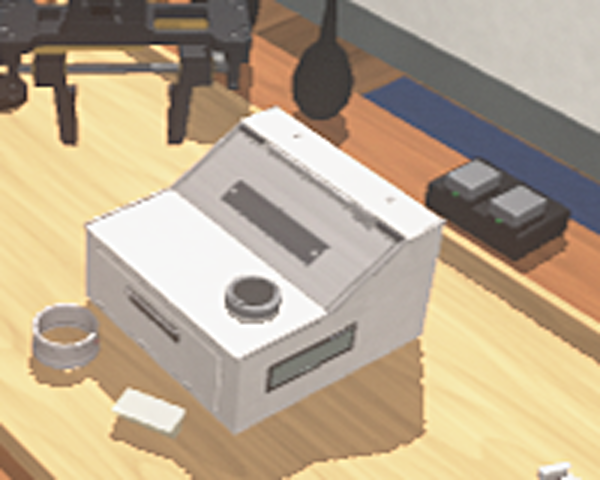

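View pics/w6.png

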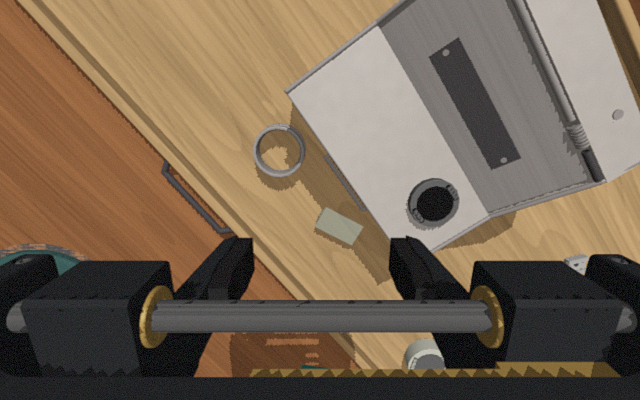

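View pics/sc6.png

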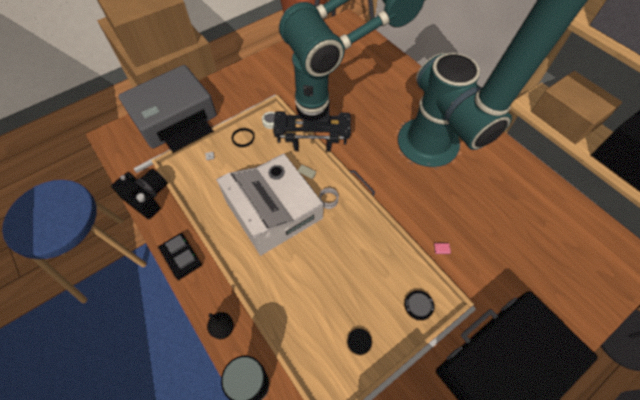

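The flap is shut and the sill is empty apart from the cap, which is at its old place (scene 276,171). The tube, prism and the rest haven't moved, and the gripper is clear.

```bash
python3 -c "
from h import *
print(ticket.sign_off())"
```

```text
the job is handed in; nothing more can be done
None
```

The spent pack is in the box, the flap has shut behind it, and I handed the job in at about 7.7 s.

- **How it went:** One finger wedged the flap open and held it there. The other finger pushed the pack along the sill until it tipped over the inner edge. The contact force readings stayed under 2 N, and in the pictures during the push the pack never touched the flap.
- **Pack and flap:** Before I drew back, the wrist view showed the pack flat on the box floor, upside down. The last views show the flap shut.
- **Everything else:** The lens cap is where it was on the sill, the items on the tray have not visibly moved, and the gripper is clear of everything.
- **Disagreements:** The wrist camera's fit of the box was off by up to 3.5 pixels, and its y readings differed from the fixed cameras' by 3–5 mm at the box corners. Both were within the clearances I had left. No check failed.

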